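# Raise the pouring funnel to its next rung and set the beaker under it

### The arm

A 6-joint arm with a two-finger parallel gripper is mounted at the origin on a cart in front of the work surface, level with it; the furniture and walls round the work are solid. World frame = base frame: x ahead of the robot, y to its left, z up, the work surface at z = 0. Lengths are in m, angles in rad, forces in N, time in s.
With the tool pointing down it reaches from about 0.325 to 0.85 m from the base axis. Payload 4.4 kg.
Tool frame: the origin (TCP) lies at the very end of the fingers, on their centre line; the grasp point (between the pads) lies 19 mm behind it; z points along the fingers, y is the line along which they close (so a half turn about z gives the same grasp; the last joint's range is limited). The gripper opens to 94 mm and grips with 3 to 60 N. Pads are 16 mm wide; open, the fingers measure 119 mm over their backs; the gripper's body (75 mm by 177 mm) begins 78 mm behind the grasp point.
Start: joints at [-1.367, 0.207, 1.542, -0, 1.393, -0.15], TCP at [0.2, -0.539, 0.205] pointing down, gripper open.
Joint ranges: [-2.73, 2.73], [-0.86, 2.22], [0.23, 2.46], [-1.11, 4.25], [0.08, 2.63], [-2.82, 2.82]. Speed limits (rad/s): [2.79, 2.79, 3.14, 3.14, 3.14, 3.14].

### API

Orientations are given as a unit quaternion [x, y, z, w].
In Python, from plant import get_obs, capture, camera_model, order, silhouettes, mark_of gives the robot as it stands.
- The arm moves only by the shell command python3 -m handwheel 'ROWS' [FORCE]. ROWS is JSON, a list of rows, each a list of 5 numbers: the gripper's target within -1 to 1 (fully open at 1, half-way at 0, shut at -1), then the shift along the tool's x, y, z in mm, then the turn about the tool's z in degrees. In form: [[gripper, tx, ty, tz, turn], ...]. A call has 1 to 12 rows; each row is the pose to reach, as a shift and turn from the pose commanded when the call began, along the tool's axes at that moment; what a row does not reach only later rows make up. A row lasts 1/12 s, in which the tool goes at most 41.7 mm and 7.16 degrees, less where a joint would pass 70% of its speed; a pose out of reach is approached as far as the arm can. A call with a gripper value outside its range is refused whole. The fingers move at their own pace and stop on an object; FORCE is the grip in N (left out, the last holds). Time passes only in rows, so rows that repeat a pose let the fingers close. It gives the time, the measured TCP pose, the force, the opening and the grip force at its end, in the units of the state.
- get_obs(): the state, without advancing time (a new reading comes with each control period).
- capture(name): name is "side" or "top" or "wrist"; returns the picture (384x512x3 uint8, red, green, blue); there is no depth.
- camera_model(name): a dict with "camera_matrix" (3x3 intrinsics, pixels), "R" (3x3) and "t" (3): a world point X has camera coordinates R X + t. Camera axes: x right, y down, z forward; pixel columns grow to the right and rows downward; lengths in m; the calibration is good to about 2 mm. A picture is of the moment at which its call begins: read the wrist's pose just before it. camera_model takes no time and is no camera call; for the wrist camera it gives the pose at the moment of the call.
- order.finish_job(): hands the job in; it is judged then, once.
Trained networks look in the newest picture that a camera, given by its name, has taken for a name from the list of things; names that differ only in an ending like _2 or _b are one class to them, and where a whole thing is asked for, a point or a joint stands for the part that bears it (a point fixed in the world has none). Each returns a list of dicts, best first, with "confidence" (0 to 1); they miss things now and then, are a little off and sometimes report something else, mostly with a low value. They report only what shows in the picture. A call takes as long as a camera call.
- silhouettes(thing, camera): "region" (384x512 bool, what is visible of it).
- mark_of(thing, camera): "xyz" ([x, y, z] in m, in world coordinates, good to about 4 mm: a listed point, or the origin of a listed thing).
The state is a dict: "time": time; "joint_positions": joint angles; "joint_velocities": joint speeds; "joint_efforts": joint torques, N m; "tool_pos": TCP position; "tcp_rot": TCP orientation; "force": force on the tool from outside, world axes, zero at the start; "moment": the same for the moment, N m; "finger_gap": finger opening in m; "grasp_force": force on a finger pad.
Only numpy, scipy, OpenCV 4.12 (cv2) and the standard library are available. Lean on these libraries where they do the work, as an engineer would, in place of code of your own. Each camera call takes 0.05 s, during which the arm holds its last target. There are 200 camera calls.

### The job

The funnel on the pouring stand is too low for the beaker: lift the funnel carriage by its black side handle past the middle rung until the red pawl swings back over it, then lower the carriage gently until the pawl hangs on that middle rung, and let go. The rung is clamped by hand at no exact height, so feel for it: neither drop the carriage onto it nor force it down. Then stand the steel beaker upright on the ring mark of the base plate, centred under the spout, without disturbing the two jars and the tape roll.

Things in the scene. Friction and masses are not known exactly. Their poses are not given: they have to be found in the camera images.
- stand: Fixed pouring stand. Grey base plate 225 (x) x 150 (y) x 10 mm, reaching from x = -70 to +155 mm; origin on the worktop straight under the funnel axis; z up, -x the open front (to the robot), +y the handle side. A black ring mark, 74 mm across, on the plate's top (z = 10 mm) round the funnel axis is the beaker's place. The mast stands behind the funnel.
- carriage (a joint): Height in m of the funnel carriage on the mast (vertical slide): 0 at the start, pawl hanging on the low rung; grows upwards, at most 0.175. Hung on the middle rung it reads 0.054 to 0.082, on the top rung 0.140 to 0.160. Carriage, funnel and pawl weigh 0.45 to 0.7 kg together; the guides rub with about 0.6 N; only the pawl holds it up.
- lift_grip (a point): Middle of the lift handle, a level black bar 14 mm thick, 72 mm long along the stand's y, end collars 17 mm, 112 mm left (+y) of the funnel axis; 103 mm above the worktop at carriage = 0, rising with the carriage. Axes as the stand's. The funnel's rim (50 mm radius) is 27 mm higher; else it is free above and on both sides.
- spout (a point): Tip of the white funnel's spout, on the funnel axis; 45 mm above the worktop at carriage = 0, rising with the carriage. The funnel is about 18 mm wide at the tip and 99 mm wide 85 mm above it.
- pawl: Red gravity pawl with a steel counterweight in front, hinged on the carriage. Origin on its pin, 153 mm above the worktop at carriage = 0; x along the nose (31 mm) to the mast, level at rest. A passing rung tips the nose down by up to 57 degrees; it falls back over the middle rung about 24 mm above its seat there (always by carriage = 0.108). The top rung catches it only beyond 0.155.
- beaker: Loose steel beaker, open at the top, 68 mm in diameter at the rim and 59 mm at the foot, 74 mm tall, 0.09 to 0.15 kg; origin at the centre of its underside, z up.
- green_jar: Bystander: white jar with a black cap and a green band, 60 mm in diameter, 90 mm tall; origin at the centre of its underside.
- red_jar: Bystander: white jar with a red cap, 52 mm in diameter, 76 mm tall; origin at the centre of its underside.
- tape: Bystander: roll of tan tape lying flat, 96 mm in diameter, 25 mm high; origin at the centre of its underside.
- mast_top (a point): Top of the mast, 115 mm behind (+x of) the funnel axis, 349 mm high: two aluminium bars, 64 mm wide over all, with three level steel rungs 8 mm thick. Middle rung 54 to 82 mm, top rung 140 to 160 mm above the low rung: each clamped anew by hand, exact heights unknown. A rung does not give when the pawl is on it.

How it is judged:
On the way:
1. the carriage hangs on the middle rung by its pawl, let go by the robot (value of joint carriage between 0.05 and 0.086 m and contact force between pawl and anything else above 2 N and contact force between the fingers and anything else below 0.3 N), for 0.2 s.
At the end, for the whole second after the job is handed in: The carriage hangs on the middle rung (carriage between 0.050 and 0.086 m, the pawl carrying more than 2 N), and the beaker stands at rest and upright (within 0.06 rad) on the base plate, its axis within 12 mm of the spout's (value of joint carriage between 0.05 and 0.086 m and contact force between pawl and anything else above 2 N and horizontal distance between beaker and spout below 0.012 m and angle between beaker's own z axis and vertical below 0.06 rad and height (world z) of beaker between 0.006 and 0.014 m and linear speed of beaker below 0.01 m/s); the robot touches nothing.
It fails at once if the pawl is hammered or pressed against anything with more than 20 N (contact force between pawl and anything else above 20 N).
It fails at once if the carriage is dropped (it sinks faster than 0.12 m/s) (velocity of joint carriage below -0.12 m/s).
It fails at once if the beaker is tipped by more than 0.6 rad (angle between beaker's own z axis and vertical above 0.6 rad).
It fails at once if a jar or the tape roll is shifted by more than 20 mm (distance of any of green_jar, red_jar, tape from where it was at the start of the episode above 0.02 m).
It also fails if it takes over 70 s, if anything falls off the work surface, if the arm or the gripper's body presses on something with over 40 N, if the wrist force passes 120 N, or if a joint passes its speed limit or range.

## Working session

There is one attempt and no reset: what is moved stays moved. The work goes in short steps, Python scripts to look and compute and a shell command to move; the robot and the scene stay as the last step left them, time stands still between calls to the robot, and variables do not carry over. Pictures are saved under pics/ and viewed, at most 10 in all, crops included, and the job is handed in when it is done.

```bash
mkdir -p pics; ls
python3 - <<'E'
from plant import *
import cv2,numpy as np
o=get_obs();print({k:np.round(v,3).tolist() for k,v in o.items()})
a=capture("side");b=capture("top")
cv2.imwrite("pics/a.png",cv2.cvtColor(np.vstack([a,b])[:, :],cv2.COLOR_RGB2BGR)) if 0 else None
im=np.hstack([cv2.resize(a,(400,300)),cv2.resize(b,(400,300))])
cv2.imwrite("pics/a.png",im[:,:,::-1])
for t in ["stand","lift_grip","spout","pawl","beaker","green_jar","red_jar","tape","mast_top"]:
  for c in ["side","top"]:
    for d in mark_of(t,c)[:2]: print(t,c,np.round(d["xyz"],4),round(d["confidence"],2))
E
```

```text
pics
{'time': 0.0, 'joint_positions': [-1.367, 0.207, 1.543, -0.0, 1.394, -0.15], 'joint_velocities': [-0.0, 0.0, -0.001, 0.0, 0.002, -0.001], 'joint_efforts': [0.0, -37.088, -28.142, 0.07, 0.036, -0.0], 'tool_pos': [0.2, -0.538, 0.204], 'tcp_rot': [0.984, 0.176, -0.0, -0.001], 'force': [-0.157, 0.334, 0.024], 'moment': [0.0, 0.011, -0.025], 'grasp_force': 0.0, 'finger_gap': 0.094}
stand side [0.6254 0.0371 0.0024] 0.78
stand top [0.6324 0.0446 0.0033] 0.87
lift_grip side [0.6017 0.1493 0.1013] 0.95
lift_grip top [0.5962 0.149  0.1029] 0.74
lift_grip top [ 0.5757 -0.3195 -0.0007] 0.58
spout side [0.6264 0.0373 0.046 ] 0.89
pawl side [0.7134 0.0572 0.1561] 0.53
pawl top [0.7148 0.0612 0.1545] 0.38
beaker side [ 0.5806 -0.3221  0.0035] 0.7
beaker top [ 0.5788 -0.3182  0.0017] 0.7
green_jar side [ 0.6979 -0.2356  0.0011] 0.77
green_jar top [ 0.6983 -0.2284 -0.0063] 0.7
red_jar side [0.7174 0.271  0.0012] 0.71
red_jar top [0.7181 0.2724 0.0009] 0.82
tape side [ 4.064e-01  2.362e-01 -2.000e-04] 0.71
tape top [ 0.4133  0.2366 -0.002 ] 0.68
mast_top side [0.7389 0.0636 0.3554] 0.56
mast_top top [0.7405 0.0622 0.3511] 0.97
```

View pics/a.png

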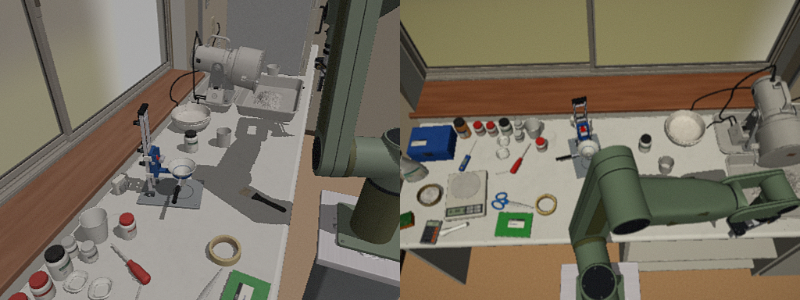

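The side view shows the stand at about (170,180) and the top view shows the beaker at about (665,163), with the handle towards +y. I'll write a helper that turns a world target into tool-frame shifts, then go to the handle.

```bash
cat > h.py <<'E'
from plant import *
import cv2,numpy as np
from scipy.spatial.transform import Rotation as Ro
def to(x,y,z,yaw_deg=None):
    "tool-frame shift (mm) and turn (deg) to reach a world TCP and tool-x yaw"
    o=get_obs();R=Ro.from_quat(o["tcp_rot"]).as_matrix()
    d=R.T@(np.array([x,y,z])-o["tool_pos"])*1000
    yaw=np.degrees(np.arctan2(R[1,0],R[0,0]))
    t=0 if yaw_deg is None else -((yaw_deg-yaw+180)%360-180)
    print("shift",d.round(1),"turn",round(t,1),"yaw",round(yaw,1),"z",R[:,2].round(3),"t",round(o["time"],2))
def show(img,name,scale=1):
    cv2.imwrite("pics/"+name,cv2.resize(img[:,:,::-1],None,fx=scale,fy=scale))
E
python3 -m handwheel '[[1,35,-32,-5,-7],[1,70,-60,-10,-14],[1,105,-90,-20,-21],[1,140,-117,-30,-28],[1,175,-146,-40,-35],[1,210,-175,-45,-42],[1,245,-204,-45,-49],[1,280,-233,-45,-56],[1,315,-262,-45,-63],[1,350,-290,-45,-70],[1,385,-319,-45,-77],[1,420,-347,-45,-83]]' 30
python3 -c "
from h import *
to(.599,.149,.25,103.5)"
```

```text
time: 2.0
tool_pos: [0.449, -0.1078, 0.2509]
tcp_rot: [0.618, 0.786, 0.0, 0.001]
force: [1.1, -0.5, 0.4]
finger_gap: 0.0943
grasp_force: 0.0
shift [214.1 206.4   0.9] turn 0.2 yaw 103.7 z [ 0.001 -0.001 -1.   ] t 2.0
```

```bash
python3 -m handwheel '[[1,22,20,0,0],[1,45,42,0,0],[1,68,65,0,0],[1,91,88,0,0],[1,114,111,0,0],[1,137,134,0,0],[1,160,156,0,0],[1,183,178,0,0],[1,202,195,0,0],[1,214,206,0,0],[1,214,206,0,0]]'
python3 -c "
from h import *
to(.599,.149,.084,103.5)
a=capture('side');w=capture('wrist');show(np.hstack([cv2.resize(a[100:300,60:340],(400,300)),cv2.resize(w,(400,300))]),'b.png')
for t in ['lift_grip','spout','mast_top','pawl']:
  for c in ['side','wrist']:
    for d in mark_of(t,c)[:1]: print(t,c,np.round(d['xyz'],4),round(d['confidence'],2))
"
```

```text
time: 2.92
tool_pos: [0.6002, 0.1489, 0.2499]
tcp_rot: [0.619, 0.785, 0.0, -0.0]
force: [-0.4, -1.4, 0.1]
finger_gap: 0.094
grasp_force: 0.0
shift [  0.2  -1.3 165.9] turn 0.0 yaw 103.5 z [ 0.     0.001 -1.   ] t 2.92
lift_grip side [0.6025 0.1491 0.1009] 0.56
lift_grip wrist [0.6037 0.1488 0.1018] 0.64
spout side [0.6284 0.0394 0.0449] 0.94
spout wrist [0.624  0.0407 0.0482] 0.69
mast_top side [0.7382 0.0628 0.3529] 0.79
pawl side [0.7124 0.0565 0.1544] 0.6
```

View pics/b.png

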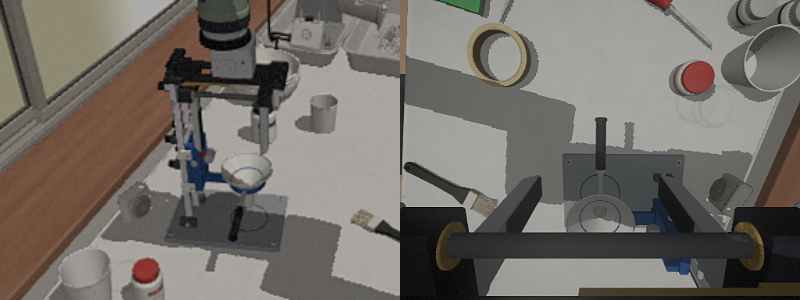

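The views show the open gripper above the black handle, with the bar vertical at wrist pixel (600,145) between the fingers. Now I'll descend and grip.

```bash
python3 -m handwheel '[[1,0,2,20,1],[1,0,2,45,1],[1,0,2,70,1],[1,0,2,95,1],[1,0,2,120,1],[1,0,2,145,1],[1,0,2,160,1],[1,0,2,166,1],[1,0,2,166,1],[-1,0,2,166,1],[-1,0,2,166,1],[-1,0,2,166,1]]' 30
python3 -m handwheel '[[-1,0,0,0,0],[-1,0,0,0,0],[-1,0,0,0,0]]'
```

```text
time: 4.42
tool_pos: [0.6028, 0.1466, 0.0864]
tcp_rot: [0.627, 0.779, 0.001, 0.001]
force: [0.6, 0.1, 1.0]
finger_gap: 0.0774
grasp_force: 0.0
time: 4.67
tool_pos: [0.6017, 0.1465, 0.085]
tcp_rot: [0.627, 0.779, 0.0, 0.0]
force: [-0.4, 0.3, 0.3]
finger_gap: 0.0573
grasp_force: 0.0
```

```bash
python3 -m handwheel '[[-1,0,0,0,0],[-1,0,0,0,0],[-1,0,0,0,0],[-1,0,0,0,0],[-1,0,0,0,0],[-1,0,0,0,0],[-1,0,0,0,0],[-1,0,0,0,0],[-1,0,0,0,0]]'
```

```text
time: 5.42
tool_pos: [0.6009, 0.1464, 0.0843]
tcp_rot: [0.627, 0.779, -0.0, -0.0]
force: [-2.4, 0.2, 0.3]
finger_gap: 0.0132
grasp_force: 30.0
```

```bash
python3 -m handwheel '[[-1,0,0,-5,0],[-1,0,0,-13,0],[-1,0,0,-23,0],[-1,0,0,-33,0],[-1,0,0,-43,0],[-1,0,0,-53,0],[-1,0,0,-63,0],[-1,0,0,-73,0],[-1,0,0,-83,0],[-1,0,0,-93,0],[-1,0,0,-102,0],[-1,0,0,-108,0]]'
python3 -m handwheel '[[-1,0,0,-3,0],[-1,0,0,-4,0],[-1,0,0,-4,0],[-1,0,0,-4,0]]'
python3 -c "
from h import *
a=capture('side');print(get_obs()['tool_pos'])
for t in ['lift_grip','spout','pawl']:
    for d in mark_of(t,'side')[:1]: print(t,np.round(d['xyz'],4),round(d['confidence'],2))
show(a[90:240,80:280],'c.png',3)"
```

```text
time: 6.42
tool_pos: [0.6009, 0.1464, 0.1937]
tcp_rot: [0.627, 0.779, -0.0, -0.0]
force: [-0.4, -0.8, -6.1]
finger_gap: 0.0131
grasp_force: 30.0
time: 6.75
tool_pos: [0.6009, 0.1464, 0.1959]
tcp_rot: [0.627, 0.779, -0.0, -0.0]
force: [-1.7, -0.2, -5.7]
finger_gap: 0.0131
grasp_force: 30.0
[0.60086969 0.14639041 0.19581326]
lift_grip [0.6008 0.1497 0.2116] 0.77
spout [0.6257 0.0412 0.1581] 0.61
```

View pics/c.png

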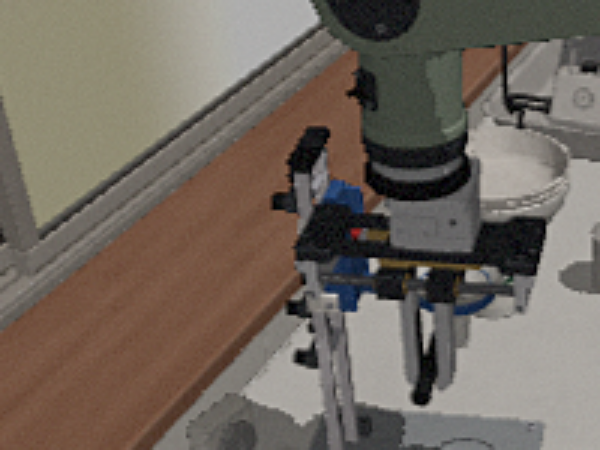

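Raised by about 111 mm, well lifted (5.7 N load, handle at about (430,370)). Lowering now, and feeling for the rung from there.

```bash
python3 -m handwheel '[[-1,0,0,2,0],[-1,0,0,5,0],[-1,0,0,8,0],[-1,0,0,11,0],[-1,0,0,14,0],[-1,0,0,17,0],[-1,0,0,20,0],[-1,0,0,23,0],[-1,0,0,25,0],[-1,0,0,26,0],[-1,0,0,27,0]]' | egrep 'time|pos|force'
python3 -m handwheel '[[-1,0,0,1,0],[-1,0,0,2,0],[-1,0,0,3,0],[-1,0,0,4,0]]' | egrep 'time|pos|force'
```

```text
time: 7.87
tool_pos: [0.6009, 0.1464, 0.1691]
force: [-4.9, -0.9, -5.0]
grasp_force: 30.0
time: 8.2
tool_pos: [0.6009, 0.1464, 0.1653]
force: [-4.6, -1.8, -5.1]
grasp_force: 30.0
```

```bash
python3 -m handwheel '[[-1,0,0,1,0],[-1,0,0,2,0],[-1,0,0,2.5,0]]' | egrep 'pos|force'
```

```text
tool_pos: [0.6009, 0.1464, 0.1627]
force: [-5.2, -2.4, -6.0]
grasp_force: 30.0
```

```bash
for i in 1; do python3 -m handwheel '[[-1,0,0,0,0],[-1,0,0,0.7,0],[-1,0,0,1.4,0],[-1,0,0,2,0]]' 13| egrep 'pos|force'; done
```

```text
tool_pos: [0.6009, 0.1464, 0.1608]
force: [-5.4, -1.2, -5.2]
grasp_force: 13.0
```

```bash
python3 -m handwheel '[[-1,0,0,0.7,0],[-1,0,0,1.4,0],[-1,0,0,2,0]]'| egrep 'pos|force'
```

```text
tool_pos: [0.6009, 0.1464, 0.1588]
force: [-5.6, -1.4, -5.9]
grasp_force: 13.0
```

```bash
python3 -m handwheel '[[-1,0,0,0.7,0],[-1,0,0,1.4,0],[-1,0,0,2,0]]'| egrep 'pos|force'
```

```text
tool_pos: [0.6009, 0.1464, 0.1568]
force: [-4.7, -2.4, -4.8]
grasp_force: 13.0
```

Carriage is at about 0.0725. I'll keep feeling, one small step per call.

```bash
python3 -m handwheel '[[-1,0,0,0.7,0],[-1,0,0,1.4,0],[-1,0,0,2,0]]'| egrep 'pos|force'
```

```text
tool_pos: [0.6009, 0.1464, 0.1548]
force: [-4.7, -2.3, -5.8]
grasp_force: 13.0
```

```bash
python3 -m handwheel '[[-1,0,0,0.7,0],[-1,0,0,1.4,0],[-1,0,0,2,0]]'| egrep 'pos|force'
```

```text
tool_pos: [0.6009, 0.1464, 0.1528]
force: [-5.2, -3.0, -6.1]
grasp_force: 13.0
```

```bash
python3 -m handwheel '[[-1,0,0,0.7,0],[-1,0,0,1.4,0],[-1,0,0,2,0]]'| egrep 'pos|force'
```

```text
tool_pos: [0.6009, 0.1464, 0.1508]
force: [-5.3, -1.2, -5.1]
grasp_force: 13.0
```

```bash
python3 -m handwheel '[[-1,0,0,0.7,0],[-1,0,0,1.4,0],[-1,0,0,2,0]]'| egrep 'pos|force'
```

```text
tool_pos: [0.6009, 0.1464, 0.1488]
force: [-5.8, -1.8, -5.6]
grasp_force: 13.0
```

```bash
python3 -m handwheel '[[-1,0,0,0.7,0],[-1,0,0,1.4,0],[-1,0,0,2,0]]'| egrep 'pos|force'
```

```text
tool_pos: [0.6009, 0.1464, 0.1468]
force: [-4.9, -2.0, -5.1]
grasp_force: 13.0
```

```bash
python3 -m handwheel '[[-1,0,0,0.7,0],[-1,0,0,1.4,0],[-1,0,0,2,0]]'| egrep 'pos|force'
```

```text
tool_pos: [0.6009, 0.1464, 0.1448]
force: [-4.8, -1.8, -5.9]
grasp_force: 13.0
```

```bash
python3 -m handwheel '[[-1,0,0,0.7,0],[-1,0,0,1.4,0],[-1,0,0,2,0]]'| egrep 'pos|force'
```

```text
tool_pos: [0.6009, 0.1464, 0.1428]
force: [-5.3, -1.6, -5.1]
grasp_force: 13.0
```

```bash
python3 -m handwheel '[[-1,0,0,0.7,0],[-1,0,0,1.4,0],[-1,0,0,2,0]]'| egrep 'pos|force'
```

```text
tool_pos: [0.601, 0.1464, 0.1408]
force: [-5.9, -2.1, -5.8]
grasp_force: 13.0
```

```bash
python3 -m handwheel '[[-1,0,0,0.7,0],[-1,0,0,1.4,0],[-1,0,0,2,0]]'| egrep 'pos|force'; python3 -c "
from h import *
a=capture('side')
for t in ['lift_grip','spout','pawl']:
    for d in mark_of(t,'side')[:1]: print(t,np.round(d['xyz'],4),round(d['confidence'],2))
show(a[90:240,80:280],'d.png',4)"
```

```text
tool_pos: [0.6009, 0.1464, 0.1387]
force: [-4.8, -1.2, -5.1]
grasp_force: 13.0
spout [0.6256 0.0413 0.0987] 0.86
pawl [0.6002 0.1464 0.1572] 0.4
```

View pics/d.png

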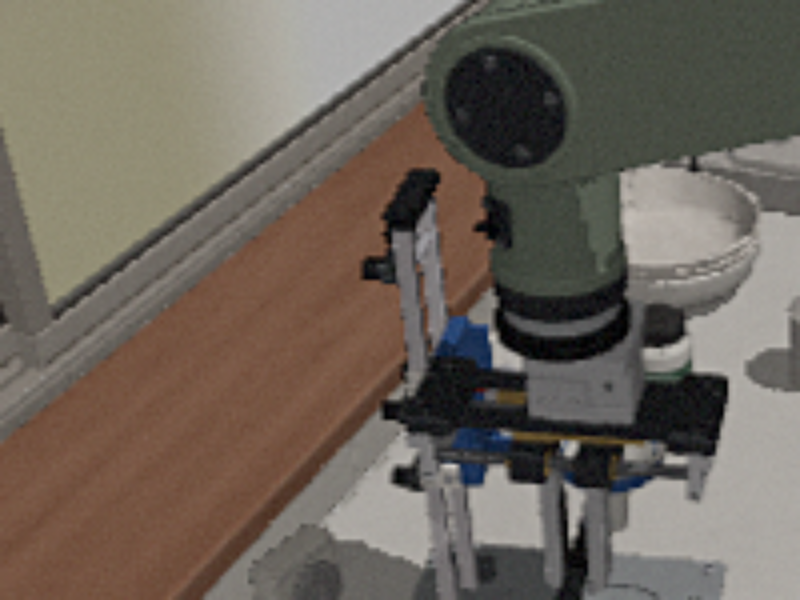

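```bash
python3 -m handwheel '[[-1,0,0,0.5,0],[-1,0,0,1,0],[-1,0,0,1,0]]'| egrep 'pos|force'
```

```text
tool_pos: [0.6009, 0.1464, 0.1385]
force: [-5.6, -1.7, -2.0]
grasp_force: 13.0
```

```bash
python3 -m handwheel '[[-1,0,0,0.5,0],[-1,0,0,1,0],[-1,0,0,1,0]]'| egrep 'pos|force'
```

```text
tool_pos: [0.6009, 0.1464, 0.1383]
force: [-8.3, -1.6, 1.1]
grasp_force: 13.0
```

Contact: the load has gone over to the rung at carriage ≈ 0.054. Letting go.

```bash
python3 -m handwheel '[[-0.6,0,0,0,0],[-0.4,0,0,0,0],[0,0,0,0,0],[0.3,0,0,0,0],[0.3,0,0,0,0],[0.3,0,0,0,0],[0.3,0,0,0,0],[0.3,0,0,0,0],[0.3,0,0,0,0]]'
python3 -c "
from h import *
a=capture('side')
for t in ['lift_grip','spout']:
    for d in mark_of(t,'side')[:1]: print(t,np.round(d['xyz'],4),round(d['confidence'],2))
print(get_obs()['joint_positions'])
"
```

```text
time: 12.98
tool_pos: [0.6014, 0.1465, 0.1369]
tcp_rot: [0.627, 0.779, 0.0, 0.0]
force: [-0.1, 0.4, -0.8]
finger_gap: 0.0611
grasp_force: 0.0
lift_grip [0.5993 0.1484 0.1525] 0.64
spout [0.6247 0.0394 0.0955] 0.78
[ 9.91994920e-02  3.58305766e-01  1.49615354e+00  2.70254658e-05
  1.28726554e+00 -1.16016253e-01]
```

Released and hanging. Backing off upward and toward the robot while opening.

```bash
python3 -m handwheel '[[0.3,0,0,-25,0],[0.3,0,0,-60,0],[0.3,0,0,-95,0],[0.3,0,-35,-100,0],[0.3,0,-70,-105,0],[0.3,0,-105,-110,0],[0.3,0,-145,-110,0],[0.3,0,-185,-110,0],[0.3,0,-225,-110,0],[1,0,-265,-110,0],[1,0,-300,-110,0],[1,0,-300,-110,0]]'
python3 -m handwheel '[[1,0,-30,0,0],[1,0,-70,0,0],[1,0,-110,0,0],[1,0,-150,0,0],[1,0,-150,0,0]]'
python3 -c "
from h import *
o=get_obs();print(o['joint_positions'].round(3) if hasattr(o['joint_positions'],'round') else o['joint_positions']);to(.4,.1,.2)
a=capture('side');capture('top')
for c in ['side','top']:
  for t in ['spout','lift_grip','beaker','mast_top','green_jar']:
    for d in mark_of(t,c)[:1]: print(t,np.round(d['xyz'],4),round(d['confidence'],2))
show(a[90:240,80:280],'e.png',4)
"
```

```text
time: 14.13
tool_pos: [0.3033, 0.0821, 0.2463]
tcp_rot: [0.627, 0.779, -0.0, -0.0]
force: [0.7, 0.1, 0.0]
finger_gap: 0.0773
grasp_force: 0.0
time: 14.55
tool_pos: [0.171, 0.0536, 0.2452]
tcp_rot: [0.628, 0.778, -0.007, -0.006]
force: [0.4, 0.6, -0.8]
finger_gap: 0.0939
grasp_force: 0.0
[-0.185 -0.858  2.229 -0.006  1.787 -0.4  ]
shift [ -3.2 234.4  40.9] turn 0 yaw 102.2 z [-0.018 -0.002 -1.   ] t 14.55
spout [0.6234 0.039  0.0976] 0.63
lift_grip [0.6025 0.148  0.1532] 0.92
beaker [ 0.5788 -0.3211  0.0033] 0.71
mast_top [0.7409 0.0612 0.3529] 0.76
green_jar [ 6.996e-01 -2.376e-01 -2.000e-04] 0.87
spout [0.6258 0.0413 0.1007] 0.56
lift_grip [0.5982 0.1492 0.1564] 0.6
beaker [ 0.5777 -0.321   0.0006] 0.54
green_jar [ 0.6965 -0.2314 -0.0043] 0.9
```

View pics/e.png

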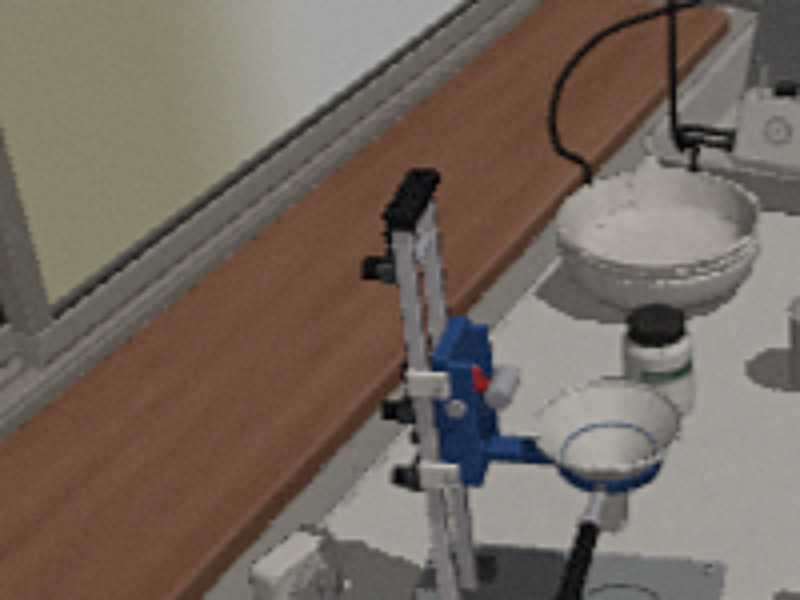

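The funnel (610,430) hangs on the middle rung, with the pawl back to level at (490,380). At the reach limit the tool tilted a little. The vertical gripper body cannot get under the funnel, so I'll check whether that tilt stays in the commanded pose.

```bash
python3 -m handwheel '[[1,0,0,0,0],[1,0,0,0,0]]' | egrep 'pos|rot'
python3 -m handwheel '[[1,0,-40,0,0],[1,0,-80,0,0],[1,0,-120,0,0],[1,0,-120,0,0]]'| egrep 'pos|rot|force'
python3 -m handwheel '[[1,0,30,0,0],[1,0,60,0,0],[1,0,60,0,0]]'| egrep 'pos|rot'
python3 -c "
from h import *
o=get_obs();print(np.round(o['joint_positions'],3));to(.4,.1,.2)"
```

```text
tool_pos: [0.1732, 0.054, 0.2471]
tcp_rot: [0.627, 0.779, -0.005, -0.003]
tool_pos: [0.156, 0.0641, 0.2499]
tcp_rot: [0.627, 0.779, -0.021, -0.012]
force: [1.1, 0.6, -0.5]
grasp_force: 0.0
tool_pos: [0.217, 0.0775, 0.2464]
tcp_rot: [0.626, 0.779, -0.021, -0.013]
[-0.013 -0.643  2.144 -0.018  1.688 -0.232]
shift [-17.1 185.6  37.3] turn 0 yaw 102.4 z [-0.047 -0.017 -0.999] t 15.9
```

The tilt persists in the commanded pose, so overshooting the outer reach limit can tip the fingers forward, which the beaker placing needs. I'll go up to a free space with the tool x facing along the stand's x, then push outward.

```bash
python3 -c "
from h import *
to(.42,.18,.6,12.3)"
```

```text
shift [  54.2  202.5 -364.5] turn 90.1 yaw 102.4 z [-0.047 -0.017 -0.999] t 15.9
```

```bash
python3 -m handwheel '[[1,4,16,-30,7],[1,8,32,-60,14],[1,12,48,-90,21],[1,17,65,-120,28],[1,22,82,-150,35],[1,27,99,-180,42],[1,32,116,-210,49],[1,36,133,-240,56],[1,41,150,-270,63],[1,45,167,-300,70],[1,50,184,-330,77],[1,54,202,-360,84]]'| egrep 'pos|rot'
python3 -m handwheel '[[1,40,0,0,6],[1,80,0,0,6],[1,120,0,0,6],[1,160,0,0,6],[1,200,0,0,6],[1,240,0,0,6],[1,280,0,0,6],[1,320,0,0,6]]'| egrep 'pos|rot'
python3 -c "
from h import *
o=get_obs();print(np.round(o['joint_positions'],3));to(.4,.1,.2)"
```

```text
tool_pos: [0.4163, 0.1793, 0.598]
tcp_rot: [0.987, 0.157, -0.024, 0.005]
tool_pos: [0.6705, 0.2607, 0.5398]
tcp_rot: [0.994, 0.107, -0.019, 0.004]
[ 0.252  0.66   0.234 -0.003  2.286  1.605]
shift [-285.1   97.9  351.5] turn 0 yaw 12.3 z [-0.037 -0.012 -0.999] t 17.57
```

```bash
python3 -m handwheel '[[1,100,0,-100,0],[1,200,0,-200,0],[1,200,0,-200,0],[1,200,0,-200,0]]'| egrep 'pos|rot'
python3 -c "
from h import *
o=get_obs();print(np.round(o['joint_positions'],3));to(.4,.1,.2)"
python3 -m handwheel '[[1,100,0,0,0],[1,200,0,0,0],[1,200,0,0,0],[1,200,0,0,0]]'| egrep 'pos|rot'
python3 -c "
from h import *
o=get_obs();print(np.round(o['joint_positions'],3));to(.4,.1,.2)"
```

```text
tool_pos: [0.6724, 0.2469, 0.5648]
tcp_rot: [0.994, 0.107, 0.006, -0.001]
[0.231 0.631 0.225 0.    2.274 1.587]
shift [-301.6   85.5  361.4] turn 0 yaw 12.3 z [ 0.011  0.003 -1.   ] t 17.9
tool_pos: [0.7331, 0.2508, 0.5032]
tcp_rot: [0.994, 0.107, 0.018, -0.004]
[0.217 0.715 0.225 0.004 2.165 1.575]
shift [-368.5   77.5  289.6] turn 0 yaw 12.3 z [ 0.035  0.011 -0.999] t 18.23
```

```bash
for i in 1 2 3 4; do python3 -m handwheel '[[1,200,0,-190,0],[1,200,0,-190,0]]' >/dev/null; done
python3 -c "
from h import *
o=get_obs();print(np.round(o['joint_positions'],3),o['tool_pos']);to(.4,.1,.2)"
```

```text
[0.18  0.637 0.225 0.025 2.121 1.55 ] [0.73619448 0.2287866  0.56445646]
shift [-409.1   59.2  302.7] turn 0 yaw 12.3 z [ 0.151  0.049 -0.987] t 18.9
```

```bash
for i in 1 2 3 4 5 6; do python3 -m handwheel '[[1,220,0,-150,0],[1,220,0,-150,0]]' >/dev/null; done
python3 -c "
from h import *
o=get_obs();print(np.round(o['joint_positions'],3),o['tool_pos']);to(.4,.1,.2)"
for i in 1 2 3 4 5 6; do python3 -m handwheel '[[1,300,0,-120,0]]' >/dev/null; done
python3 -c "
from h import *
o=get_obs();print(np.round(o['joint_positions'],3),o['tool_pos']);to(.4,.1,.2)"
```

```text
[0.133 0.565 0.225 0.061 2.004 1.525] [0.75992056 0.20800875 0.63097079]
shift [-499.7   39.1  275.1] turn 0 yaw 12.0 z [ 0.33   0.1   -0.939] t 19.9
[0.113 0.544 0.226 0.088 1.858 1.518] [0.79962494 0.2068265  0.66798628]
shift [-590.2   32.4  201.8] turn 0 yaw 11.6 z [ 0.475  0.139 -0.869] t 20.4
```

```bash
for i in 1 2 3 4 5 6 7 8; do python3 -m handwheel '[[1,320,0,-120,0]]' >/dev/null; done
python3 -c "
from h import *
o=get_obs();print(np.round(o['joint_positions'],3),o['tool_pos'],o['force']);to(.4,.1,.2)"
for i in 1 2 3 4 5 6 ; do python3 -m handwheel '[[1,320,0,-50,0]]' >/dev/null; done
python3 -c "
from h import *
o=get_obs();print(np.round(o['joint_positions'],3),o['tool_pos'],o['force']);to(.4,.1,.2)"
```

```text
[0.084 0.479 0.226 0.129 1.699 1.509] [0.81932746 0.19895615 0.75448973] [-0.97988993 -0.11040113 -0.42611531]
shift [-692.2   25.   115.7] turn 0 yaw 10.8 z [ 0.653  0.183 -0.735] t 21.07
[0.067 0.454 0.226 0.157 1.554 1.503] [0.84158939 0.19632218 0.81324509] [ 0.99107061  1.05035461 -0.56772938]
shift [-761.4   20.3   14.3] turn 0 yaw 9.9 z [ 0.766  0.208 -0.608] t 21.57
```

```bash
python3 -c "
from h import *
print(Ro.from_quat(get_obs()['tcp_rot']).as_matrix().round(3))
to(.45,-.35,.25)"
```

```text
[[ 0.6    0.229  0.766]
 [ 0.104 -0.972  0.208]
 [ 0.793 -0.045 -0.608]]
shift [-738.8  467.1  -71.5] turn 0 yaw 9.9 z [ 0.766  0.208 -0.608] t 21.57
```

```bash
python3 -m handwheel '[[1,-30,19,-3,-1],[1,-65,41,-6,-2],[1,-100,63,-9,-3],[1,-134,85,-12,-3],[1,-168,106,-15,-3],[1,-202,128,-18,-3],[1,-236,149,-21,-3],[1,-270,171,-25,-3],[1,-304,192,-29,-3],[1,-338,214,-33,-3],[1,-372,235,-37,-3],[1,-406,257,-40,-3]]' |egrep 'pos|rot|force'
python3 -m handwheel '[[1,-30,20,-3,0],[1,-60,40,-6,0],[1,-90,60,-9,0],[1,-120,79,-12,0],[1,-150,98,-15,0],[1,-180,117,-18,0],[1,-210,136,-20,0],[1,-240,155,-23,0],[1,-270,174,-26,0],[1,-300,192,-28,0],[1,-320,204,-30,0],[1,-320,204,-30,0]]' |egrep 'pos|rot|force'
python3 -c "
from h import *
o=get_obs();print(np.round(o['joint_positions'],3));to(.502,-.342,.103)
w=capture('wrist');show(w,'f.png');a=capture('top');capture('side')
for c in ['wrist','side','top']:
  for t in ['beaker','green_jar']:
    for d in mark_of(t,c)[:2]: print(c,t,np.round(d['xyz'],4),round(d['confidence'],2))
"
```

```text
tool_pos: [0.6257, -0.1027, 0.5069]
tcp_rot: [0.889, 0.117, 0.439, -0.058]
force: [0.4, 0.0, -0.0]
grasp_force: 0.0
tool_pos: [0.466, -0.3573, 0.2672]
tcp_rot: [0.89, 0.113, 0.437, -0.06]
force: [-0.6, 0.3, 0.3]
grasp_force: 0.0
[-1.307  0.065  1.857  0.943  1.357 -0.272]
shift [-106.3   -4.4  131. ] turn 0 yaw 14.2 z [ 0.764  0.205 -0.612] t 23.57
wrist beaker [ 5.782e-01 -3.186e-01  2.000e-04] 0.84
wrist beaker [0.7154 0.064  0.209 ] 0.15
wrist green_jar [ 6.991e-01 -2.314e-01 -5.000e-04] 0.96
side beaker [ 0.5813 -0.3223  0.0014] 0.74
side green_jar [ 6.996e-01 -2.348e-01 -5.000e-04] 0.94
top beaker [ 0.5771 -0.3187 -0.0029] 0.75
top green_jar [ 0.6966 -0.2301 -0.0039] 0.9
```

View pics/f.png

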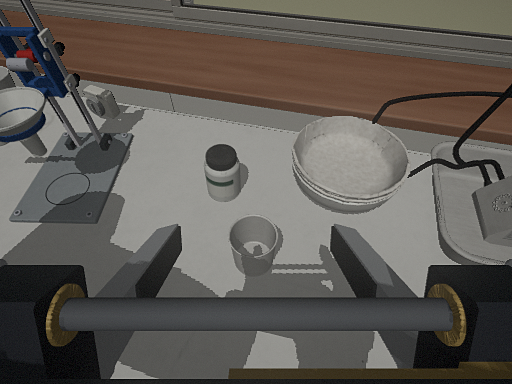

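The wrist view shows the beaker at (254,243) centred between the tilted fingers, with the jar clear at (222,172). Going to the pre-grasp pose, then in along the tool axis.

```bash
python3 -m handwheel '[[1,-27,-1,32,0],[1,-54,-2,65,0],[1,-80,-3,98,0],[1,-106,-4,131,0],[1,-106,-4,131,0]]' |egrep 'pos|rot|force'
python3 -c "
from h import *
o=get_obs();print(np.round(o['joint_positions'],3));R=Ro.from_quat(o['tcp_rot']).as_matrix();print(R.round(3))
p=np.array([.579,-.320,.042])+.019*R[:,2]
to(*p)"
```

```text
tool_pos: [0.5033, -0.3334, 0.0981]
tcp_rot: [0.891, 0.115, 0.435, -0.067]
force: [0.0, 0.9, -0.6]
grasp_force: 0.0
[-1.215  0.352  1.946  1.082  1.102 -0.557]
[[ 0.596  0.263  0.759]
 [ 0.146 -0.965  0.219]
 [ 0.79  -0.02  -0.613]]
shift [  2.7   8.  113.8] turn 0 yaw 13.8 z [ 0.759  0.219 -0.613] t 24.43
```

```bash
python3 -m handwheel '[[1,1,8,12,0],[1,2,8,35,0],[1,3,8,58,0],[1,3,8,80,0],[1,3,8,100,0],[1,3,8,112,0],[1,3,8,114,0],[1,3,8,114,0]]' |egrep 'pos|rot|force'
python3 -c "
from h import *
o=get_obs();print(np.round(o['joint_positions'],3));R=Ro.from_quat(o['tcp_rot']).as_matrix()
w=capture('wrist')
for d in mark_of('beaker','wrist')[:1]: print(np.round(d['xyz'],4),round(d['confidence'],2))
p=np.array([.579,-.320,.042])+.019*R[:,2]
to(*p);show(w,'g.png')"
```

```text
tool_pos: [0.5967, -0.3238, 0.041]
tcp_rot: [0.889, 0.118, 0.438, -0.059]
force: [-0.3, 0.4, -0.7]
grasp_force: 0.0
[-1.035  0.534  1.84   1.231  0.945 -0.598]
[ 0.5803 -0.3195 -0.0006] 0.8
shift [-8.7 -9.   6.4] turn 0 yaw 14.9 z [ 0.766  0.207 -0.609] t 25.2
```

View pics/g.png

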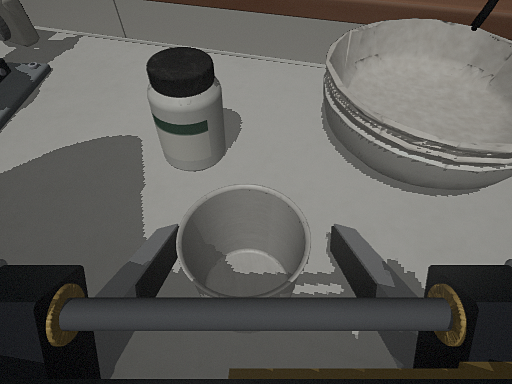

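The beaker (245,240) sits slightly left of the midpoint between the fingers. Shifting and closing.

```bash
python3 -m handwheel '[[1,-4,-8,3,0],[1,-8,-8,6,0],[1,-8,-8,6,0],[0.5,-8,-8,6,0],[0,-8,-8,6,0],[-0.5,-8,-8,6,0],[-0.5,-8,-8,6,0],[-0.5,-8,-8,6,0],[-0.5,-8,-8,6,0],[-0.5,-8,-8,6,0],[-0.5,-8,-8,6,0],[-0.5,-8,-8,6,0]]' 15
python3 -c "
from h import *
o=get_obs();R=Ro.from_quat(o['tcp_rot']).as_matrix();print(R.round(3), o['tool_pos']-.019*R[:,2])"
```

```text
time: 26.2
tool_pos: [0.594, -0.3165, 0.0301]
tcp_rot: [0.889, 0.117, 0.438, -0.059]
force: [0.8, -1.2, 0.4]
finger_gap: 0.0647
grasp_force: 14.9
[[ 0.589  0.259  0.765]
 [ 0.156 -0.966  0.207]
 [ 0.793 -0.003 -0.61 ]] [ 0.57947386 -0.32047734  0.04166642]
```

```bash
python3 -m handwheel '[[-0.5,8,0,-6,0],[-0.5,22,0,-17,0],[-0.5,36,0,-28,0],[-0.5,40,-15,-31,0],[-0.5,39,-40,-32,0],[-0.5,38,-70,-33,0],[-0.5,37,-100,-34,0],[-0.5,36,-130,-35,0],[-0.5,36,-162,-35,0],[-0.5,36,-194,-36,0],[-0.5,35,-225,-37,0],[-0.5,34,-255,-38,0]]' |egrep 'pos|rot|force|gap'
python3 -m handwheel '[[-0.5,0,-28,0,0],[-0.5,-1,-55,-1,0],[-0.5,-2,-78,-1,0],[-0.5,-2,-88,-1,0],[-0.5,-2,-88,-1,0],[-0.5,-2,-88,-1,0]]'|egrep 'pos|rot|force|gap|time'
python3 -c "
from h import *
o=get_obs();R=Ro.from_quat(o['tcp_rot']).as_matrix();print(R.round(3),np.round(o['joint_positions'],3))
w=capture('wrist');capture('side');show(w,'i.png')
for c in ['wrist','side']:
  for t in ['spout','beaker','stand']:
    for d in mark_of(t,c)[:1]: print(c,t,np.round(d['xyz'],4),round(d['confidence'],2))
print('grasp',o['tool_pos']-.019*R[:,2])
to(*(o['tool_pos']+np.array([0,0,-.02])))"
```

```text
tool_pos: [0.5173, -0.0702, 0.0806]
tcp_rot: [0.89, 0.117, 0.437, -0.06]
force: [0.3, 0.9, -0.8]
finger_gap: 0.064
grasp_force: 15.0
time: 27.7
tool_pos: [0.5072, 0.0095, 0.0806]
tcp_rot: [0.891, 0.119, 0.434, -0.062]
force: [-0.4, -0.1, -0.6]
finger_gap: 0.0645
grasp_force: 15.0
[[ 0.595  0.267  0.759]
 [ 0.159 -0.964  0.214]
 [ 0.788 -0.007 -0.615]] [-0.595 -0.004  2.461  1.579  0.647 -0.633]
wrist spout [0.6236 0.0422 0.1041] 0.73
wrist beaker [0.4913 0.0087 0.0486] 0.75
wrist stand [0.6278 0.0374 0.0017] 0.72
side spout [0.6267 0.0414 0.0973] 0.66
side beaker [0.4906 0.0041 0.0534] 0.63
grasp [0.49280104 0.00541112 0.09228127]
shift [-15.4  -1.3  12.2] turn 0 yaw 14.7 z [ 0.759  0.212 -0.616] t 28.1
```

View pics/i.png

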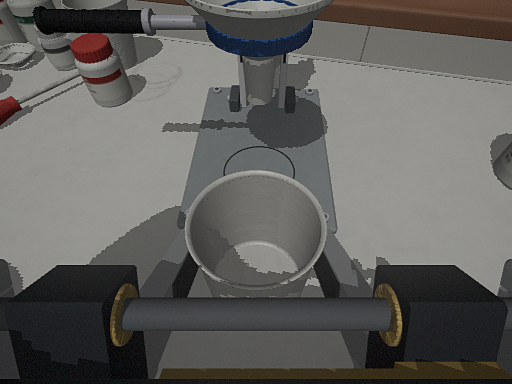

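The wrist view shows the beaker rim (256,228) held in line with the ring mark (258,170), under a clear funnel. Lowering in front of the plate now.

```bash
python3 -m handwheel '[[-0.5,-3,1,6,0],[-0.5,-8,1,13,0],[-0.5,-13,1,20,0],[-0.5,-18,1,26,0],[-0.5,-21,1,29,0],[-0.5,-21,1,29,0],[-0.5,-21,1,29,0]]' |egrep 'pos|rot|force|gap'
python3 -c "
from h import *
o=get_obs();R=Ro.from_quat(o['tcp_rot']).as_matrix();print(R.round(3),np.round(o['joint_positions'],3))
capture('wrist');capture('side')
for c in ['wrist','side']:
  for t in ['spout','beaker','stand']:
    for d in mark_of(t,c)[:1]: print(c,t,np.round(d['xyz'],4),round(d['confidence'],2))
g=o['tool_pos']-.019*R[:,2];print('grasp',g)
d=np.array([.626,.0405])-g[:2]
to(*(o['tool_pos']+np.array([d[0],d[1],.059-g[2]])))"
```

```text
tool_pos: [0.5171, 0.0104, 0.0456]
tcp_rot: [0.891, 0.118, 0.434, -0.062]
force: [0.2, -0.1, -1.9]
finger_gap: 0.0645
grasp_force: 15.0
[[ 0.596  0.264  0.758]
 [ 0.157 -0.964  0.213]
 [ 0.788 -0.008 -0.616]] [-0.568  0.159  2.437  1.786  0.645 -0.86 ]
wrist spout [0.6258 0.0409 0.1041] 0.66
wrist beaker [0.5041 0.0083 0.0139] 0.93
wrist stand [ 0.6278  0.0406 -0.0013] 0.72
side spout [0.6266 0.043  0.0971] 0.93
side beaker [0.5028 0.0021 0.0168] 0.72
side stand [0.624  0.0379 0.0026] 0.91
grasp [0.50270905 0.00634432 0.05732583]
shift [ 79.3  -0.4 100. ] turn 0 yaw 14.8 z [ 0.759  0.213 -0.615] t 29.08
```

```bash
python3 -m handwheel '[[-0.5,6,0,7,0],[-0.5,15,0,18,0],[-0.5,24,0,30,0],[-0.5,33,0,42,0],[-0.5,42,0,54,0],[-0.5,51,0,65,0],[-0.5,60,0,76,0],[-0.5,68,0,86,0],[-0.5,75,0,95,0],[-0.5,79,0,100,0],[-0.5,79,0,100,0],[-0.5,79,0,100,0]]' |egrep 'pos|rot|force|gap'
python3 -c "
from h import *
o=get_obs();R=Ro.from_quat(o['tcp_rot']).as_matrix();print(np.round(o['joint_positions'],3))
w=capture('wrist');s=capture('side');show(np.hstack([cv2.resize(w,(400,300)),cv2.resize(s[130:250,120:280],(400,300))]),'j.png')
for c in ['wrist','side']:
  for t in ['spout','beaker','stand']:
    for d in mark_of(t,c)[:1]: print(c,t,np.round(d['xyz'],4),round(d['confidence'],2))
g=o['tool_pos']-.019*R[:,2];print('grasp',g)
d=np.array([.626,.0405])-g[:2]
to(*(o['tool_pos']+np.array([d[0],d[1],.0515-g[2]])))"
```

```text
tool_pos: [0.64, 0.0443, 0.0465]
tcp_rot: [0.891, 0.119, 0.434, -0.062]
force: [0.4, -0.1, -0.8]
finger_gap: 0.0638
grasp_force: 15.0
[-0.302  0.33   2.168  1.926  0.476 -0.766]
wrist spout [0.6228 0.0379 0.1014] 0.83
wrist beaker [0.6264 0.042  0.0195] 0.67
side spout [0.6248 0.0373 0.0973] 0.85
side beaker [0.6254 0.037  0.0187] 0.69
grasp [0.62554271 0.04029449 0.05817991]
shift [-5.  -0.3  4.7] turn 0 yaw 14.8 z [ 0.759  0.213 -0.616] t 30.48
```

View pics/j.png

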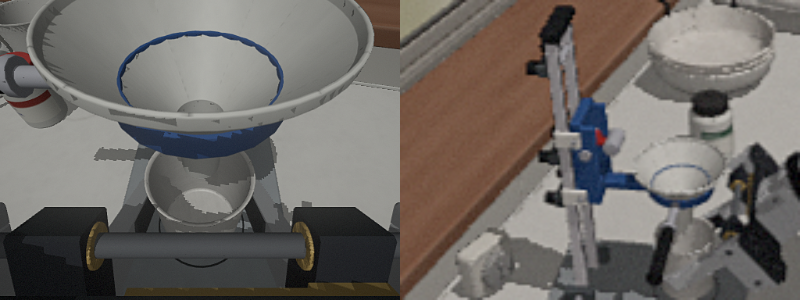

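The beaker (200,190) is under the funnel and lined up with the spout. Lowering the last 6 mm while feeling for contact.

```bash
python3 -m handwheel '[[-0.5,-1,0,1,0],[-0.5,-2,0,2,0],[-0.5,-3,0,3,0],[-0.5,-4,0,3.8,0],[-0.5,-4.6,0,4.3,0],[-0.5,-4.6,0,4.3,0]]' |egrep 'pos|force|gap'
```

```text
tool_pos: [0.6407, 0.0445, 0.0403]
force: [-0.2, 0.8, -0.9]
finger_gap: 0.0645
grasp_force: 15.0
```

```bash
python3 -m handwheel '[[-0.5,-0.4,0,0.3,0],[-0.5,-0.8,0,0.6,0],[-0.5,-0.8,0,0.6,0]]' |egrep 'pos|force|gap'
```

```text
tool_pos: [0.6412, 0.0446, 0.0403]
force: [-2.8, 0.1, 3.8]
finger_gap: 0.0642
grasp_force: 14.9
```

```bash
python3 -m handwheel '[[0,0,0,0,0],[0.5,0,0,0,0],[1,0,0,0,0],[1,0,0,0,0],[1,0,0,0,0],[1,0,0,0,0],[1,0,0,0,0],[1,0,0,0,0],[1,0,0,0,0]]' |egrep 'pos|force|gap'
python3 -m handwheel '[[1,0,0,-8,0],[1,0,0,-20,0],[1,0,0,-35,0],[1,0,0,-50,0],[1,0,0,-70,0],[1,0,0,-90,0],[1,0,0,-110,0],[1,0,0,-130,0],[1,0,0,-130,0]]' |egrep 'time|pos|force|gap'
python3 -c "
from h import *
w=capture('wrist');s=capture('side');show(np.hstack([cv2.resize(w,(400,300)),cv2.resize(s[130:250,120:280],(400,300))]),'k.png');capture('top')
for c in ['wrist','side','top']:
  for t in ['spout','beaker','lift_grip','red_jar','green_jar']:
    for d in mark_of(t,c)[:1]: print(c,t,np.round(d['xyz'],4),round(d['confidence'],2))
"
```

```text
tool_pos: [0.6407, 0.0444, 0.0394]
force: [-0.6, -0.3, 0.6]
finger_gap: 0.0943
grasp_force: 0.0
time: 32.73
tool_pos: [0.5409, 0.0162, 0.1212]
force: [0.2, -1.0, 0.3]
finger_gap: 0.0939
grasp_force: 0.0
wrist spout [0.6255 0.0405 0.1022] 0.77
wrist beaker [0.6262 0.0435 0.0093] 0.9
wrist lift_grip [0.6026 0.1481 0.1581] 0.72
wrist green_jar [ 0.7006 -0.2303 -0.0051] 0.88
side spout [0.6239 0.0391 0.0971] 0.64
side beaker [0.6272 0.0367 0.0148] 0.81
side lift_grip [0.6006 0.1487 0.154 ] 0.86
side red_jar [ 0.7187  0.2729 -0.0022] 0.64
side green_jar [ 0.7011 -0.2371 -0.0009] 0.7
top spout [0.6285 0.0395 0.1005] 0.63
top beaker [0.6219 0.0433 0.0089] 0.84
top lift_grip [0.5997 0.1509 0.1563] 0.92
top red_jar [7.157e-01 2.734e-01 5.000e-04] 0.82
```

View pics/k.png

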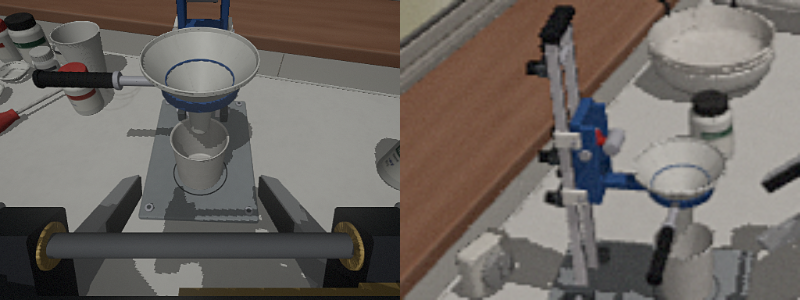

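The beaker stands upright on the ring mark (200,165), centred under the spout, and the gripper is clear of everything.

```bash
python3 -c "
from plant import order
print(order.finish_job())"
```

```text
the job is handed in; nothing more can be done
None
```

I handed the job in at about 33 s, but it returned no verdict. By the last camera readings the carriage hangs on the middle rung at about 0.054 m and the beaker stands upright on the ring mark, within about 4 mm of the spout axis. The jars stayed in place, and nothing went near the tape roll, though I didn't re-measure it. To get under the funnel I tilted the tool about 52° by pushing past the arm's reach limit, since the moves offer no direct tilt.

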